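# Walk the steel nest block home on the laser-marking plate

## Task

The steel nest block is too heavy to shove straight: walk it across the marking plate by pushing its rear corners in turn, never pushing on it harder than 35 N, until its front face sits flush against both stop pins. Then swing the latch fully round behind it. Keep the block flat on the plate and leave everything else where it is.

Things in the scene. Friction and masses are not known exactly. Their poses are not given: they have to be found in the camera images.
- plate: Fixed aluminium marking plate with a grid of small dark holes, 400 x 400 x 12 mm, lying on the table. Origin: centre of its underside; z up; its top is 12 mm above the table. The block has to travel along plate -y. Plate x runs along the row of two stop pins, from the near pin to the far pin.
- block: Heavy steel nest block with three inset blanks on top, 220 (x) x 90 (y) x 46 (z) mm, about 6.7 kg, loose on the plate on four 4 mm feet, too wide to grip, sides oily (friction 0.15). Origin: centre of its underside; z up. Front face y = -45 mm, rear face y = +45 mm in its own frame. Starts 40 to 57 mm short of home, turned up to 0.25 rad; stays where it is left. It may end up to 25 mm off the middle of the pins.
- rear_near (a point): Point on the block's rear face 95 mm from its middle towards the near end (block x = -95, y = +45, z = 25 mm): a place to push. Friction holds the block with 35 to 44 N against a push through its middle (too much), but 15 to 20 N against a push square on the face here. Touch it slowly (20 mm/s or less): arriving at 50 mm/s knocks it too hard.
- rear_far (a point): The same at the far end (block x = +95 mm). Pushed at one end the block pivots about a point some 45 mm beyond its middle: the pushed end swings ahead and the other end slips back a little. Force rises steeply once the pushed end meets its stop pin.
- stop_near (a point): Near stop pin: fixed upright steel pin, 20 mm across, standing 24 mm high on the plate at plate x = -70 mm. This point lies on its side that faces the block (plate y = -120 mm), 12 mm above the plate's top. The block is home when its front face touches both pins.
- stop_far (a point): Far stop pin, the same, at plate x = +70 mm, plate y = -120 mm.
- latch_pivot (a point): Pivot of the latch, on the plate's top at plate x = +150 mm, y = -18 mm, beside the block's path.
- latch (a joint): Swing latch: flat dark steel arm, 16 mm wide, turning level just above the plate. Radians: 0 with the arm along plate +y, growing counter-clockwise from above to 1.57 (end stop), the arm along plate -x, shut behind the block, 4 mm clear of the rear face of a block that is home. Starts open at -0.3 to -0.05; a block not home blocks it. About 2 N at the knob; stays where it is left.
- latch_knob (a point): Centre of the top of the latch's upright black knob, a round post 14 mm across, 65 mm from the pivot near the arm's end; the top is 105 mm above the table and the post rises clear of the block (58 mm) for the last 47 mm. It can be gripped from above or pushed.
- spare_pin: loose steel pin standing on the plate, 20 mm across, 32 mm high, near the plate's corner beyond the near stop. A bystander.
- blank_stack: bonded stack of three aluminium blanks, 50 x 30 x 18 mm, lying on the plate behind the block (about 175 mm to plate +y). A bystander.
- spacer: dark steel ring, 28 mm across, 12 mm high, lying on the plate beyond the stops. A bystander.
- screwdriver: screwdriver lying on the table. A bystander.
- parts_tray: white divided tray, 180 x 130 x 30 mm, on the table. A bystander.
- cleaner: white bottle, 60 mm across, 150 mm high, on the table. A bystander.
- cup: black cup, 72 mm across, 85 mm high, on the table. A bystander.
- wrench: wrench lying on the table. A bystander.

How it is judged:
On the way, in this order (a step that is already met when the one before it is completed fails the run):
1. the block is home: flush against both stop pins, with the latch still open (y of stop_near in the frame of block between -0.0465 and -0.042 m and y of stop_far in the frame of block between -0.0465 and -0.042 m and x of block in the frame of plate between -0.025 and 0.025 m and angle between block's own z axis and vertical below 0.02 rad and height (world z) of block below 0.015 m and value of joint latch below 0.9 rad), for 0.2 s.
2. the latch is swung fully shut behind the block (value of joint latch above 1.48 rad), for 0.2 s.
At the end, for the whole second after the job is handed in: The block lies flat and still on the plate with its front face within 1.5 mm of both stop pins and its middle within 25 mm of the middle of the pins; the latch is shut behind it (joint above 1.48 rad) and everything is released (y of stop_near in the frame of block between -0.0465 and -0.042 m and y of stop_far in the frame of block between -0.0465 and -0.042 m and x of block in the frame of plate between -0.025 and 0.025 m and angle between block's own z axis and vertical below 0.02 rad and height (world z) of block below 0.015 m and value of joint latch above 1.48 rad and linear speed of block below 0.01 m/s); the robot touches nothing.
It fails at once if the robot pushes on the block with more than 35 N (contact force between any of the fingers, the arm and block above 35 N).
It fails at once if the block is tipped or lifted (angle between block's own z axis and vertical above 0.08 rad or height (world z) of block above 0.02 m).
It fails at once if a bystander is moved by more than 15 mm (distance of any of spare_pin, blank_stack, spacer, screwdriver, parts_tray, cleaner, cup, wrench from where it was at the start of the episode above 0.015 m).
It also fails if it takes over 72 s, if anything falls off the work surface, if the arm or the gripper's body presses on something with over 40 N, if the wrist force passes 120 N, or if a joint passes its speed limit or range.

## Robot

A 6-joint arm with a two-finger parallel gripper is mounted at the origin on the work surface. World frame = base frame: x ahead of the robot, y to its left, z up, the work surface at z = 0. Lengths are in m, angles in rad, forces in N, time in s.
With the tool pointing down it reaches from about 0.225 to 0.875 m from the base axis. Payload 3.4 kg.
Tool frame: the origin (TCP) lies on the centre line of the jaws, within the pads' length; the fingertips stand 17 mm ahead of it and the grasp point (between the pads) lies 2 mm behind it (nose_length is the distance from the TCP to the fingertips, in m); z points along the fingers, y is the line along which they close (so a half turn about z gives the same grasp; the last joint's range is limited). The gripper opens to 85 mm and grips with 20 to 120 N. Pads are 22 mm wide; open, the fingers measure 114 mm over their backs; the gripper's body (76 mm by 85 mm) begins 54 mm behind the grasp point. The pads swing forward as they close: fully open they stand 13 mm farther back than shut.
Start: joints at [0.989, 0.276, 1.505, -0, 1.361, -0.121], TCP at [0.256, 0.515, 0.248] pointing down, gripper open.
Joint ranges: [-2.89, 2.89], [-0.75, 2.08], [0.22, 2.7], [-1.18, 4.32], [0.11, 2.71], [-2.7, 2.7]. Speed limits (rad/s): [2.57, 2.57, 3.14, 3.14, 3.14, 3.14].

## Interface

Orientations are given as a unit quaternion [w, x, y, z].
In Python, from rig import get_state, get_image, sign_off, find_in, place_of, nose_length gives the robot as it stands.
- The arm moves only by the tool apply_moves, never from a script. Its argument "deltas" is one flat list of numbers, 5 for each row, row after row: the finger opening in mm, from 0 to 85.4, then the shift along the tool's x, y, z in mm, then the turn about the tool's z in degrees. A call has 1 to 12 rows; each row is the pose to reach, as a shift and turn from the pose commanded when the call began, along the tool's axes at that moment; what a row does not reach only later rows make up. A row lasts 1/12 s, in which the tool goes at most 41.7 mm and 7.16 degrees, less where a joint would pass 70% of its speed; a pose out of reach is approached as far as the arm can. A call with a gripper value outside its range is refused whole. The fingers move at their own pace and stop on an object; "squeeze" is the grip in N (left out, the last holds). Time passes only in rows, so rows that repeat a pose let the fingers close. It gives the time, the measured TCP pose, the force, the opening and the grip force at its end, in the units of the state.
- get_state(): the state, without advancing time (a new reading comes with each control period).
- get_image(name): name is "side" or "top" or "wrist"; returns a dict with "frame" (384x512x3 uint8, red, green, blue), "K" (3x3 intrinsics, pixels), "k1" (the pictures are not rectified: a ray, as slopes to the right and down, at radius r is drawn at 1 + k1 r^2 times it, then the intrinsics apply), "position" and "orientation" of the camera in the world. Camera axes: x right, y down, z forward; pixel columns grow to the right and rows downward; lengths in m; the calibration is good to about 2 mm. A picture is of the moment at which its call begins. There is no depth.
- sign_off(): hands the job in; it is judged then, once.
Trained networks look in a picture, given as the dict that the camera call returned (one of the last four; its "shot" number tells which), for a name from the list of things; names that differ only in an ending like _2 or _b are one class to them, and where a whole thing is asked for, a point or a joint stands for the part that bears it (a point fixed in the world has none). Each returns a list of dicts, best first, with "score" (0 to 1); they miss things now and then, are a little off and sometimes report something else, mostly with a low value. They report only what shows in the picture. A call takes as long as a camera call.
- find_in(query, picture): "point" ([column, row] in pixels, amid what is visible of it).
- place_of(query, picture): "point" ([column, row] in pixels: a listed point, or the origin of a listed thing).
The state is a dict: "clock": time; "qpos": joint angles; "qd": joint speeds; "effort": joint torques, N m; "position": TCP position; "ee_rot": TCP orientation; "contact_force": force on the tool from outside, world axes, zero at the start; "moment": the same for the moment, N m; "width": finger opening in m; "gripper_force": force on a finger pad.
Only numpy, scipy, OpenCV 4.12 (cv2) and the standard library are available. Lean on these libraries where they do the work, as an engineer would, in place of code of your own. Each camera call takes 0.05 s, during which the arm holds its last target. There are 200 camera calls.

## Working session

There is one attempt and no reset: what is moved stays moved. The work goes in short steps, Python scripts to look and compute and a tool call to move; the robot and the scene stay as the last step left them, time stands still between calls to the robot, and variables do not carry over. Pictures are saved under pics/ and viewed, at most 10 in all, crops included, and the job is handed in when it is done.

Besides the shell and the picture viewer there is one more tool, called as name(argument=value, ...) on one line, values as JSON. apply_moves: Moves the arm, as the interface text tells. Its arguments: {"type":"object","properties":{"deltas":{"type":"array"},"squeeze":{"type":"number"}},"required":["deltas"]}

```bash
mkdir -p pics; ls
cat > h.py <<'E'
import numpy as np, cv2
from scipy.spatial.transform import Rotation as R
from rig import *
def rot(q): return R.from_quat([q[1],q[2],q[3],q[0]])
def ray(p,im):
    K=np.array(im["K"]); d=np.array([(p[0]-K[0,2])/K[0,0],(p[1]-K[1,2])/K[1,1]])
    u=d.copy()
    for _ in range(20): u=d/(1+im["k1"]*(u@u))
    return rot(im["orientation"]).apply([u[0],u[1],1.])
def at_z(p,im,z):
    r=ray(p,im); c=np.array(im["position"]); return c+r*(z-c[2])/r[2]
def proj(P,im):
    v=rot(im["orientation"]).inv().apply(np.array(P)-im["position"]); u=v[...,:2]/v[...,2:]
    u=u*(1+im["k1"]*(u**2).sum(-1,keepdims=True)); K=np.array(im["K"]); return u*[K[0,0],K[1,1]]+[K[0,2],K[1,2]]
def tri(ps,ims):
    A=np.zeros((3,3));b=np.zeros(3)
    for p,im in zip(ps,ims):
        r=ray(p,im);r/=np.linalg.norm(r);M=np.eye(3)-np.outer(r,r);A+=M;b+=M@np.array(im["position"])
    return np.linalg.solve(A,b)
E
python3 - <<'E'
from h import *
np.set_printoptions(precision=4,suppress=True)
s=get_state();print(s["clock"],s["position"],s["ee_rot"],s["contact_force"],nose_length if not callable(nose_length) else nose_length())
Z={"plate":0,"block":.012,"rear_near":.037,"rear_far":.037,"stop_near":.024,"stop_far":.024,"latch_pivot":.012,"latch_knob":.105,"spare_pin":.012,"blank_stack":.012}
for n in ["top","side"]:
    im=get_image(n); cv2.imwrite(f"pics/{n}.png",im["frame"][...,::-1]); print(n,im["position"],im["orientation"])
    for q,z in Z.items():
        l=place_of(q,im)
        for r in l[:2]: print(q,np.round(r["point"],1),round(r["score"],2),at_z(r["point"],im,z))
E
```

```text
pics
0.0 [0.2554 0.5146 0.2474] [-0.0003  0.2284  0.9736 -0.0009] [0.2697 0.0523 0.4994] 0.017
top [0.2678 0.0054 1.7521] [-0.0496  0.7155 -0.6946  0.0561]
plate [275.3 188.7] 0.55 [ 0.5216 -0.0755  0.    ]
plate [227.6 184.1] 0.15 [0.5333 0.1004 0.    ]
block [282.6 193.5] 0.69 [ 0.503  -0.1019  0.012 ]
rear_near [269.  218.8] 0.63 [ 0.4071 -0.0538  0.037 ]
rear_far [268.7 164.9] 0.67 [ 0.6026 -0.0478  0.037 ]
rear_far [270.8 217.5] 0.35 [ 0.412  -0.0601  0.037 ]
stop_near [303.3 211.9] 0.68 [ 0.4368 -0.1772  0.024 ]
stop_near [134.8 158.8] 0.52 [0.6125 0.4403 0.024 ]
stop_far [308.  170.7] 0.75 [ 0.5881 -0.1921  0.024 ]
latch_pivot [280.6 149.7] 0.94 [ 0.666  -0.0911  0.012 ]
latch_pivot [346.2 223.4] 0.59 [ 0.4009 -0.3342  0.012 ]
latch_knob [271.1 136. ] 0.68 [ 0.6929 -0.0515  0.105 ]
latch_knob [312.  240.6] 0.67 [ 0.3318 -0.1996  0.105 ]
spare_pin [284.2 153.3] 0.56 [ 0.6529 -0.1047  0.012 ]
spare_pin [266.6 135.2] 0.51 [ 0.7194 -0.0379  0.012 ]
blank_stack [228.2 181.5] 0.55 [0.5412 0.0979 0.012 ]
blank_stack [281.  149.4] 0.51 [ 0.6672 -0.0926  0.012 ]
side [-0.2135 -1.0357  0.9214] [-0.4579  0.8386 -0.2577  0.1439]
plate [283.9 198.9] 0.58 [0.643  0.0015 0.    ]
plate [268.9 221.4] 0.55 [ 0.5149 -0.0786  0.    ]
block [269.4 223. ] 0.87 [ 0.5016 -0.0993  0.012 ]
rear_near [240.5 217.2] 0.76 [ 0.4197 -0.0446  0.037 ]
rear_far [282.3 199.6] 0.56 [ 0.6011 -0.0405  0.037 ]
rear_far [269.2 222. ] 0.53 [ 0.4845 -0.1203  0.037 ]
stop_near [267.3 242. ] 0.84 [ 0.4284 -0.1873  0.024 ]
stop_far [303.3 223.9] 0.88 [ 0.5838 -0.1793  0.024 ]
latch_pivot [306.  210.6] 0.93 [ 0.6521 -0.114   0.012 ]
latch_knob [300.8 177.3] 0.58 [ 0.6797 -0.0424  0.105 ]
spare_pin [246.6 257.4] 0.46 [ 0.3414 -0.1993  0.012 ]
spare_pin [269.5 239.4] 0.45 [ 0.4506 -0.1695  0.012 ]
blank_stack [247.2 193.4] 0.64 [0.5395 0.094  0.012 ]
```

Run:
```python
from h import *
a=cv2.imread("pics/top.png")[100:290,180:380]; b=cv2.imread("pics/side.png")[150:300,190:350]
cv2.imwrite("pics/c1.png",cv2.resize(a,(600,570),interpolation=2))
im=get_image("wrist"); s=get_state(); T=rot(s["ee_rot"])
print(T.inv().apply(np.array(im["position"])-s["position"]), (T.inv()*rot(im["orientation"])).as_matrix().round(2),im["K"],im["k1"])
print(T.as_matrix().round(3))
```

```text
[ 0.07254331  0.00015975 -0.1269201 ] [[-0.   -0.96 -0.29]
 [ 1.   -0.   -0.  ]
 [ 0.   -0.29  0.96]] [[268.49471466   0.         258.39227762]
 [  0.         268.49471466 188.73111158]
 [  0.           0.           1.        ]] -0.013597488616918086
[[-0.896  0.445  0.   ]
 [ 0.445  0.896  0.   ]
 [ 0.     0.    -1.   ]]
```

View pics/c1.png

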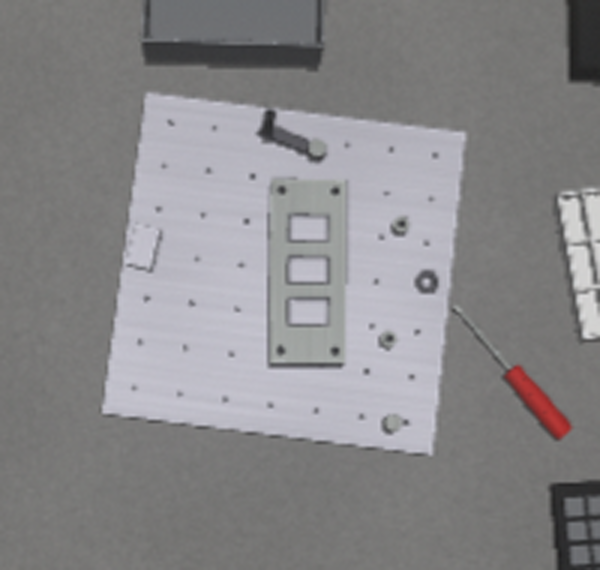

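The crop shows the block at (308,273) and the stop pins at (388,340) and (400,226). The latch pivot is at (317,149) with its knob at (268,125), and the blank stack is at (143,247). This agrees with the networks. Next I move the wrist camera over the plate.

apply_moves(deltas=[0, -443, -321, 0, 69, 0, -443, -321, 0, 69, 0, -443, -321, 0, 69, 0, -443, -321, 0, 69, 0, -443, -321, 0, 69, 0, -443, -321, 0, 69, 0, -443, -321, 0, 69, 0, -443, -321, 0, 69, 0, -443, -321, 0, 69, 0, -443, -321, 0, 69, 0, -443, -321, 0, 69, 0, -443, -321, 0, 69], squeeze=60)

```text
clock: 2.15
position: [0.4885, 0.0702, 0.2486]
ee_rot: [0.0, 0.74, 0.673, 0.0]
contact_force: [0.2, 0.7, -0.1]
width: -0.0002
gripper_force: 0.0
```

```bash
cat > m.py <<'E'
from h import *
np.set_printoptions(precision=4,suppress=True)
def meas(names,cam="wrist",save=None):
    Z={"plate":0,"block":.012,"rear_near":.037,"rear_far":.037,"stop_near":.024,"stop_far":.024,"latch_pivot":.012,"latch_knob":.105,"spare_pin":.012,"blank_stack":.012}
    im=get_image(cam); out={}
    for q in names:
        for r in place_of(q,im)[:2]:
            P=at_z(r["point"],im,Z[q]); out.setdefault(q,P); print(q,np.round(r["point"],1),round(r["score"],2),P)
    if save: cv2.imwrite(save,im["frame"][...,::-1])
    return im,out
E
python3 - <<'E'
from m import *
s=get_state();print(s["position"],s["clock"])
meas(["plate","block","rear_near","rear_far","stop_near","stop_far","latch_pivot","latch_knob"],"wrist","pics/w1.png")
E
```

```text
[0.4885 0.0702 0.2486] 2.15
plate [284.5 250.6] 0.86 [ 0.5172 -0.0747  0.    ]
block [284.5 267.3] 0.6 [ 0.5145 -0.0969  0.012 ]
rear_near [216.8 252.7] 0.68 [ 0.4192 -0.0473  0.037 ]
rear_far [348.8 246.1] 0.82 [ 0.606 -0.055  0.037]
latch_pivot [384.4 266.6] 0.77 [ 0.6697 -0.1111  0.012 ]
latch_pivot [289.1 247.6] 0.24 [ 0.5238 -0.0633  0.012 ]
latch_knob [439.4 264.1] 0.98 [ 0.6893 -0.0493  0.105 ]
```

View pics/w1.png

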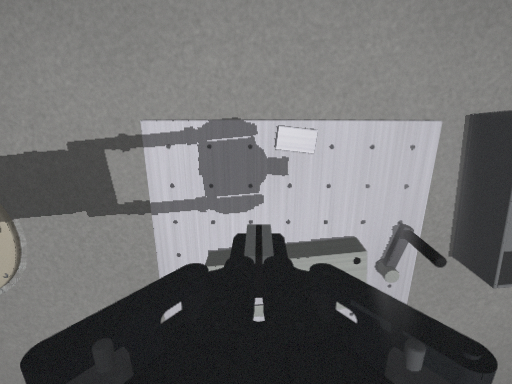

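The wrist view shows the plate's rear corners at (142,121) and (441,121), and the latch pivot at (391,275) with its knob top at (439,264). The block's dark rear face runs from about (208,252) to (365,238), partly hidden by the gripper. I'll fit the plate pose from its corners.

Run:
```python
from m import *
from scipy.optimize import least_squares
im=get_image("top"); iw=get_image("wrist")
tc=np.array([(145,93),(465,132),(433,455),(103,413)])/3+[180-.33,100-.33]
wc=np.array([(142,121),(441,121)],float)
# plate corners order: top image: UL=(+x,+y), UR=(+x,-y), LR=(-x,-y), LL=(-x,+y)
C=np.array([(.2,.2),(.2,-.2),(-.2,-.2),(-.2,.2)])
def pts(p,L,z): c,s=np.cos(p[2]),np.sin(p[2]); L=np.atleast_2d(L); return np.c_[p[0]+c*L[:,0]-s*L[:,1],p[1]+s*L[:,0]+c*L[:,1],np.full(len(L),z)]
def f(p): return np.r_[(proj(pts(p,C,.012),im)-tc).ravel()*3.7,(proj(pts(p,C[[3,0]],.012),iw)-wc).ravel()*1.4]
r=least_squares(f,[.517,-.077,-.1],loss="soft_l1"); p=r.x; print(p,f(p))
for n,L,z in [("near",(-.07,-.12),.024),("far",(.07,-.12),.024),("pivot",(.15,-.018),.012)]: print(n,pts(p,L,z))
s=get_state(); T=rot(s["ee_rot"]).as_matrix(); print("toolx yaw",np.arctan2(T[1,0],T[0,0]))
# block: colour-free line fits later; save enlarged wrist crop
f=iw["frame"][215:300,140:460,::-1]; cv2.imwrite("pics/w2.png",cv2.resize(f,None,fx=2.5,fy=2.5,interpolation=2))
```

```text
[ 0.5165 -0.0739 -0.0944] [-0.4889 -2.254   0.7474 -1.5173 -0.5711 -0.0809 -3.0741  0.4212 -5.0714
  0.7854 -0.1477  1.6092]
near [[ 0.4355 -0.1867  0.024 ]]
far [[ 0.5749 -0.1999  0.024 ]]
pivot [[ 0.6641 -0.1059  0.012 ]]
toolx yaw 1.4786552982488288
```

View pics/w2.png

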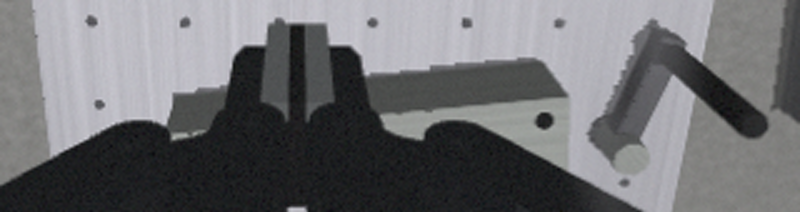

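The enlarged crop shows the block's rear face between bottom corners (173,95) and (545,60). The top rear corners are at about (168,135) and (568,97).

Run:
```python
from m import *
iw=get_image("wrist"); p=np.array([.5165,-.0739,-.0935]);c,s=np.cos(p[2]),np.sin(p[2])
for q,z in [((168,135),.058),((568,97),.058),((173,95),.016),((545,60),.016),((375,112),.058)]:
    P=at_z(np.array(q)/2.5+[140-.3,215-.3],iw,z); d=P[:2]-p[:2]; print(P,"plate",c*d[0]+s*d[1],-s*d[0]+c*d[1])
s_=get_state()["position"];d=np.array(s_)[:2]-p[:2];print("tcp plate",c*d[0]+s*d[1],-s*d[0]+c*d[1],s_)
print("blank");meas(["blank_stack"])
```

```text
[ 0.4063 -0.0556  0.058 ] plate -0.11146734359632841 0.007965150776535762
[ 0.6225 -0.0527  0.058 ] plate 0.10354397310399314 0.031035655461130386
[ 0.4017 -0.0551  0.016 ] plate -0.11610179885757607 0.00803147662132291
[ 0.625  -0.0527  0.016 ] plate 0.10607258521352043 0.03124404583767821
[ 0.5191 -0.0519  0.058 ] plate 0.0005702930713687333 0.022177101417337062
tcp plate -0.0425811376292715 0.14375012361843864 [0.4875 0.0732 0.2485]
blank
blank_stack [294.5 146. ] 0.58 [0.5395 0.0924 0.012 ]
blank_stack [286.6 252.9] 0.53 [ 0.5186 -0.0689  0.012 ]
```

apply_moves(deltas=[0, -74, 134, 0, 40, 0, -74, 134, 0, 40, 0, -74, 134, 0, 40, 0, -74, 134, 0, 40, 0, -74, 134, 100, 40, 0, -74, 134, 190, 40, 0, -74, 134, 190, 40, 0, -74, 134, 190, 40, 0, -74, 134, 190, 40, 0, -74, 134, 190, 40])

```text
clock: 3.68
position: [0.6098, -0.0133, 0.0523]
ee_rot: [-0.003, 0.925, 0.38, -0.005]
contact_force: [-1.7, 0.5, -1.8]
width: -0.0003
gripper_force: 0.0
```

```bash
cat >> h.py <<'E'
PP=np.array([.5165,-.0739]); PY=-.0935
def st():
    s=get_state(); c,n=np.cos(PY),np.sin(PY); d=np.array(s["position"])[:2]-PP; T=rot(s["ee_rot"]).as_matrix()
    f=np.array(s["contact_force"])
    print("t",round(s["clock"],2),"plate mm",np.round([1e3*(c*d[0]+n*d[1]),1e3*(-n*d[0]+c*d[1]),1e3*s["position"][2]],1),"toolx-plate deg",np.round(np.degrees(np.arctan2(T[1,0],T[0,0])-PY),1),"F plate",np.round([c*f[0]+n*f[1],-n*f[0]+c*f[1],f[2]],1))
E
python3 -c "
from h import *
st()"
```

```text
t 3.68 plate mm [87.2 69.1 52.3] toolx-plate deg 50.0 F plate [-1.8  0.3 -1.8]
```

apply_moves(deltas=[0, -0.9, 1.2, -1, 0, 0, -1.9, 2.4, -2, 0, 0, -2.8, 3.7, -3, 0, 0, -3.7, 4.9, -4, 0, 0, -4.7, 6.1, -5, 0, 0, -5.6, 7.3, -5, 0, 0, -6.5, 8.6, -5, 0, 0, -7.5, 9.8, -5, 0, 0, -8.4, 11, -5, 0, 0, -9.3, 12.2, -5, 0, 0, -10.3, 13.5, -5, 0, 0, -11.2, 14.7, -5, 0])

```text
clock: 4.68
position: [0.6167, -0.0326, 0.0632]
ee_rot: [-0.0, 0.925, 0.379, -0.0]
contact_force: [0.1, -1.0, 0.0]
width: -0.0001
gripper_force: 0.0
```

```bash
python3 -c "
from h import *
st()"
```

```text
t 4.68 plate mm [95.9 50.5 63.2] toolx-plate deg 50.0 F plate [ 0.2 -1.   0. ]
```

apply_moves(deltas=[0, -1.4, 0.7, 2, 0, 0, -2.7, 1.4, 4, 0, 0, -4.1, 2.1, 4, 0, 0, -5.5, 2.8, 4, 0, 0, -6.8, 3.5, 4, 0, 0, -8.2, 4.2, 4, 0, 0, -9.6, 5, 4, 0, 0, -10.9, 5.7, 4, 0, 0, -12.3, 6.4, 4, 0, 0, -13.7, 7.1, 4, 0, 0, -15, 7.8, 4, 0, 0, -16.4, 8.5, 4, 0])

```text
clock: 5.68
position: [0.6133, -0.0447, 0.0597]
ee_rot: [-0.003, 0.926, 0.378, 0.004]
contact_force: [5.1, 15.6, 0.1]
width: -0.0
gripper_force: 7.8
```

```bash
python3 -c "
from h import *
st()"
```

```text
t 5.68 plate mm [93.7 38.1 59.7] toolx-plate deg 49.8 F plate [ 3.7 16.   0.1]
```

apply_moves(deltas=[0, -1.5, 1.3, 0, 0, 0, -3.1, 2.6, 0, 0, 0, -4.6, 3.9, 0, 0, 0, -6.1, 5.2, 0, 0, 0, -7.7, 6.4, 0, 0, 0, -9.2, 7.7, 0, 0, 0, -10.7, 9, 0, 0, 0, -12.3, 10.3, 0, 0, 0, -13.8, 11.6, 0, 0, 0, -15.3, 12.9, 0, 0, 0, -16.9, 14.1, 0, 0, 0, -18.4, 15.4, 0, 0])

```text
clock: 6.68
position: [0.6134, -0.0691, 0.0604]
ee_rot: [-0.002, 0.926, 0.378, 0.006]
contact_force: [8.4, 15.0, -0.7]
width: -0.0002
gripper_force: 8.3
```

```bash
python3 -c "
from h import *
st()"
```

```text
t 6.68 plate mm [96.1 13.8 60.4] toolx-plate deg 49.8 F plate [ 6.9 15.7 -0.7]
```

apply_moves(deltas=[0, -1.5, 1.3, 0, 0, 0, -3.1, 2.6, 0, 0, 0, -4.6, 3.9, 0, 0, 0, 20, -16, 0, 0, 0, 51.3, -43.1, 0, 0, 0, 51.3, -43.1, 0, 0, 0, -74.1, -192.5, 0, 0, 0, -74.1, -192.5, 0, 0, 0, -74.1, -192.5, 0, 0, 0, -74.1, -192.5, 0, 0, 0, -74.1, -192.5, 0, 0, 0, -74.1, -192.5, 0, 0])

```text
clock: 7.68
position: [0.4113, 0.0125, 0.0585]
ee_rot: [-0.003, 0.925, 0.38, -0.005]
contact_force: [-1.0, 0.9, 0.0]
width: -0.0002
gripper_force: 0.0
```

Run:
```python
from m import *
st()
meas(["block","rear_near","rear_far"],"top","pics/t2.png")
meas(["block","rear_near","rear_far"],"wrist","pics/w3.png")
```

```text
t 7.68 plate mm [-112.8   76.2   58.5] toolx-plate deg 50.0 F plate [-1.1  0.8  0. ]
block [285.9 192.9] 0.93 [ 0.5055 -0.1139  0.012 ]
block [265.6 210.9] 0.55 [ 0.4375 -0.0416  0.012 ]
rear_near [262.1 217. ] 0.79 [ 0.4128 -0.029   0.037 ]
rear_far [280.6 164.5] 0.91 [ 0.6054 -0.0909  0.037 ]
block [455.3 241.6] 0.64 [ 0.5111 -0.1059  0.012 ]
rear_near [317.7 271.4] 0.63 [ 0.4314 -0.0359  0.037 ]
```

View pics/w3.png

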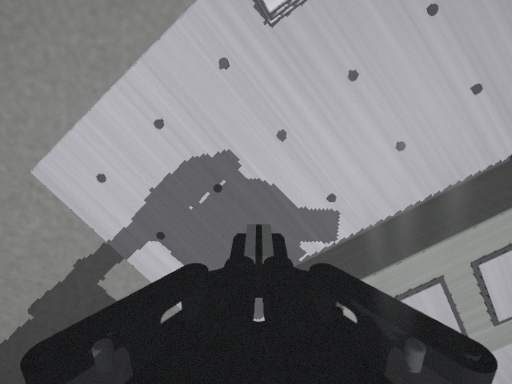

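The wrist view shows the blank stack at (280,5), clear of the gripper. The block's rear face is the dark band at lower right, with its near end hidden by the fingers. The top camera gives a block yaw of about -0.2 relative to the plate, as planned.

apply_moves(deltas=[0, 3.3, 6.8, 0, 0, 0, 3.5, 16.6, 0, 0, 0, 2.3, 17.6, 0, 0, 0, 1.2, 18.6, 0, 0, 0, 0, 19.5, 0, 0, 0, -1.1, 20.5, 0, 0, 0, -2.3, 21.5, 0, 0, 0, -3.4, 22.4, 0, 0, 0, -4.6, 23.4, 0, 0, 0, -5.7, 24.4, 0, 0, 0, -6.9, 25.3, 0, 0, 0, -8, 26.3, 0, 0])

```text
clock: 9.08
position: [0.4335, -0.0133, 0.0593]
ee_rot: [-0.0, 0.925, 0.379, 0.0]
contact_force: [-0.1, -0.1, 0.5]
width: -0.0
gripper_force: 0.0
```

```bash
python3 -c "
from h import *
st()"
```

```text
t 9.08 plate mm [-88.3  52.6  59.3] toolx-plate deg 50.0 F plate [-0.1 -0.1  0.5]
```

apply_moves(deltas=[0, -1.5, 0.7, 0, 0, 0, -3, 1.4, 0, 0, 0, -4.5, 2.1, 0, 0, 0, -6, 2.8, 0, 0, 0, -7.5, 3.5, 0, 0, 0, -9, 4.2, 0, 0, 0, -10.4, 5, 0, 0, 0, -11.9, 5.7, 0, 0, 0, -13.4, 6.4, 0, 0, 0, -14.9, 7.1, 0, 0, 0, -16.4, 7.8, 0, 0, 0, -17.9, 8.5, 0, 0])

```text
clock: 10.08
position: [0.427, -0.028, 0.0594]
ee_rot: [-0.003, 0.926, 0.377, 0.002]
contact_force: [3.1, 16.9, 1.8]
width: -0.0
gripper_force: 8.5
```

```bash
python3 -c "
from h import *
st()"
```

```text
t 10.08 plate mm [-93.4  37.3  59.4] toolx-plate deg 49.7 F plate [ 1.5 17.1  1.8]
```

apply_moves(deltas=[0, -1.8, 1, 0, 0, 0, -3.6, 1.9, 0, 0, 0, -5.4, 2.9, 0, 0, 0, -7.2, 3.9, 0, 0, 0, -9, 4.8, 0, 0, 0, -10.8, 5.8, 0, 0, 0, -12.6, 6.8, 0, 0, 0, -14.4, 7.7, 0, 0, 0, -16.2, 8.7, 0, 0, 0, -18, 9.7, 0, 0, 0, -19.8, 10.6, 0, 0, 0, -21.6, 11.6, 0, 0])

```text
clock: 11.08
position: [0.4164, -0.0497, 0.059]
ee_rot: [-0.006, 0.926, 0.377, -0.001]
contact_force: [-1.2, 19.5, 7.7]
width: -0.0002
gripper_force: 10.3
```

```bash
python3 -c "
from h import *
st()"
```

```text
t 11.08 plate mm [-101.9   14.7   59. ] toolx-plate deg 49.7 F plate [-3.  19.3  7.7]
```

apply_moves(deltas=[0, -1.5, 1.3, 0, 0, 0, -3.1, 2.6, 0, 0, 0, -4.6, 3.9, 0, 0, 0, -6.1, 5.2, 0, 0, 0, -7.7, 6.4, 0, 0, 0, -9.2, 7.7, 0, 0])

```text
clock: 11.58
position: [0.4132, -0.0609, 0.0585]
ee_rot: [-0.008, 0.926, 0.377, -0.002]
contact_force: [-3.9, 20.9, 8.7]
width: 0.0002
gripper_force: 10.7
```

Run:
```python
from m import *
st()
meas(["block","rear_near","rear_far","stop_near","stop_far"],"top","pics/t3.png")
im=get_image("side"); cv2.imwrite("pics/s3.png",cv2.resize(im["frame"][150:270,200:340,::-1],None,fx=4,fy=4,interpolation=2))
```

```text
t 11.58 plate mm [-104.     3.3   58.5] toolx-plate deg 49.7 F plate [-5.8 20.4  8.7]
block [287.4 194.6] 0.66 [ 0.4995 -0.1195  0.012 ]
block [135.3 156.6] 0.56 [0.6232 0.4421 0.012 ]
rear_near [345.5 220.5] 0.54 [ 0.4093 -0.3268  0.037 ]
rear_far [275.4 166.6] 0.58 [ 0.5971 -0.0722  0.037 ]
stop_near [306.2 214.5] 0.75 [ 0.4277 -0.1877  0.024 ]
stop_far [311.  174.6] 0.88 [ 0.574  -0.2033  0.024 ]
stop_far [285.5 150.6] 0.68 [ 0.6605 -0.1085  0.024 ]
```

View pics/s3.png

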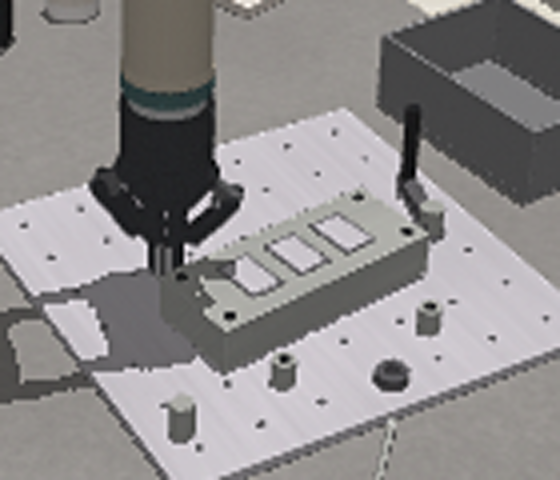

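The side view shows the fingers at (163,265) on the block's near rear corner and the pins at (283,370) and (428,317). The latch is open and all bystanders are in place.

apply_moves(deltas=[0, -1.2, 1.7, 0, 0, 0, -2.4, 3.3, 0, 0, 0, -3.6, 5, 0, 0, 0, -4.8, 6.7, 0, 0, 0, -6.1, 8.3, 0, 0, 0, -7.3, 10, 0, 0, 0, 22, -15, 0, 0, 0, 44.4, -37.3, 0, 0, 0, 169.8, 112.1, 0, 0, 0, 169.8, 112.1, 0, 0, 0, 169.8, 112.1, 0, 0, 0, 169.8, 112.1, 0, 0])

```text
clock: 12.93
position: [0.5913, -0.0248, 0.0594]
ee_rot: [0.0, 0.925, 0.38, 0.0]
contact_force: [-0.4, -0.4, -0.7]
width: -0.0002
gripper_force: 0.0
```

Run:
```python
from m import *
st()
_,o=meas(["block","rear_near","rear_far"],"top")
c,n=np.cos(PY),np.sin(PY)
for k,P in o.items(): d=P[:2]-PP; print(k,c*d[0]+n*d[1],-n*d[0]+c*d[1])
```

```text
t 12.93 plate mm [69.9 55.8 59.4] toolx-plate deg 50.0 F plate [-0.3 -0.4 -0.7]
block [286.6 193.2] 0.64 [ 0.5045 -0.1165  0.012 ]
block [229.7 184.5] 0.59 [0.5302 0.092  0.012 ]
rear_near [275.3 219.9] 0.7 [ 0.4039 -0.0763  0.037 ]
rear_far [271.3 166. ] 0.57 [ 0.5989 -0.0573  0.037 ]
rear_far [282.  149.3] 0.17 [ 0.662  -0.0948  0.037 ]
block -0.007957551734770987 -0.043536081357157294
rear_near -0.11188219531344494 -0.012948388093678199
rear_far 0.08045835962640985 0.024193325408298386
```

apply_moves(deltas=[0, 0.6, 5.3, 0, 0, 0, 1.2, 10.8, 0, 0, 0, 0, 11.8, 0, 0, 0, -1.2, 12.9, 0, 0, 0, -2.5, 13.9, 0, 0, 0, -3.7, 14.9, 0, 0, 0, -4.9, 16, 0, 0, 0, -6.1, 17, 0, 0, 0, -7.4, 18, 0, 0, 0, -8.6, 19, 0, 0, 0, -9.8, 20.1, 0, 0, 0, -11, 21.1, 0, 0])

```text
clock: 14.13
position: [0.5969, -0.0457, 0.0593]
ee_rot: [-0.002, 0.926, 0.379, 0.001]
contact_force: [1.5, 9.3, 0.5]
width: -0.0002
gripper_force: 4.9
```

```bash
python3 -c "
from h import *
st()"
```

```text
t 14.13 plate mm [77.4 35.6 59.3] toolx-plate deg 49.9 F plate [0.6 9.4 0.5]
```

apply_moves(deltas=[0, -1.3, 1.6, 0, 0, 0, -2.5, 3.2, 0, 0, 0, -3.8, 4.8, 0, 0, 0, -5.1, 6.4, 0, 0, 0, -6.3, 8, 0, 0, 0, -7.6, 9.6, 0, 0, 0, -8.9, 11.2, 0, 0, 0, -10.1, 12.8, 0, 0, 0, -11.4, 14.4, 0, 0, 0, -12.7, 16, 0, 0, 0, -13.9, 17.6, 0, 0, 0, -15.2, 19.2, 0, 0])

```text
clock: 15.13
position: [0.6019, -0.0664, 0.0597]
ee_rot: [-0.003, 0.926, 0.378, 0.004]
contact_force: [6.6, 15.7, 0.5]
width: -0.0002
gripper_force: 8.5
```

apply_moves(deltas=[0, -1.3, 1.6, 0, 0, 0, -2.5, 3.2, 0, 0, 0, -3.8, 4.8, 0, 0, 0, -5.1, 6.4, 0, 0, 0, -6.3, 8, 0, 0, 0, -7.6, 9.6, 0, 0])

```text
clock: 15.63
position: [0.604, -0.079, 0.0599]
ee_rot: [-0.003, 0.926, 0.378, 0.005]
contact_force: [7.6, 15.7, -1.6]
width: 0.0001
gripper_force: 8.3
```

Run:
```python
from m import *
st()
_,o=meas(["block","rear_near","rear_far"],"top")
c,n=np.cos(PY),np.sin(PY)
for k,P in o.items(): d=P[:2]-PP; print(k,c*d[0]+n*d[1],-n*d[0]+c*d[1])
```

```text
t 15.63 plate mm [87.6  3.1 59.9] toolx-plate deg 49.8 F plate [ 6.1 16.3 -1.6]
block [288.8 195.4] 0.69 [ 0.4967 -0.1247  0.012 ]
rear_near [230.2 183.9] 0.63 [0.5287 0.0891 0.037 ]
rear_near [278.3 215.5] 0.57 [ 0.4199 -0.0867  0.037 ]
rear_far [281.1 164.7] 0.89 [ 0.6048 -0.0927  0.037 ]
block -0.015003850238772879 -0.052412356879272336
rear_near -0.0030615318413017064 0.16338576201226168
rear_far 0.08963834449662278 -0.01052375721541324
```

apply_moves(deltas=[0, -1.3, 1.6, 0, 0, 0, -2.5, 3.2, 0, 0, 0, -3.8, 4.8, 0, 0, 0, -5.1, 6.4, 0, 0])

```text
clock: 16.17
position: [0.605, -0.0873, 0.0599]
ee_rot: [-0.003, 0.926, 0.378, 0.005]
contact_force: [7.3, 15.1, 0.4]
width: -0.0001
gripper_force: 8.3
```

Run:
```python
from m import *
st()
_,o=meas(["block","rear_near","rear_far","stop_far","stop_near"],"side")
c,n=np.cos(PY),np.sin(PY)
for k,P in o.items(): d=P[:2]-PP; print(k,c*d[0]+n*d[1],-n*d[0]+c*d[1])
im=get_image("side"); cv2.imwrite("pics/s4.png",cv2.resize(im["frame"][165:265,220:330,::-1],None,fx=5,fy=5,interpolation=2))
```

```text
t 16.17 plate mm [89.4 -5.  59.9] toolx-plate deg 49.8 F plate [ 5.9 15.8  0.4]
block [274.9 225.5] 0.83 [ 0.5089 -0.1208  0.012 ]
rear_near [240.1 219.2] 0.66 [ 0.4125 -0.0532  0.037 ]
rear_far [292.1 205.3] 0.91 [ 0.6082 -0.0877  0.037 ]
stop_far [301.7 225.1] 0.65 [ 0.5751 -0.1813  0.024 ]
stop_near [269.8 242.8] 0.68 [ 0.4327 -0.1949  0.024 ]
stop_near [296.2 247.7] 0.68 [ 0.4873 -0.26    0.024 ]
block -0.0032197984813971446 -0.04741865988552506
rear_near -0.10548802873876664 0.010864323159574718
rear_far 0.09257376946885015 -0.005189287646377234
stop_far 0.06841624963709637 -0.10144643264089666
stop_near -0.07211413847781639 -0.12828056019570214
```

View pics/s4.png

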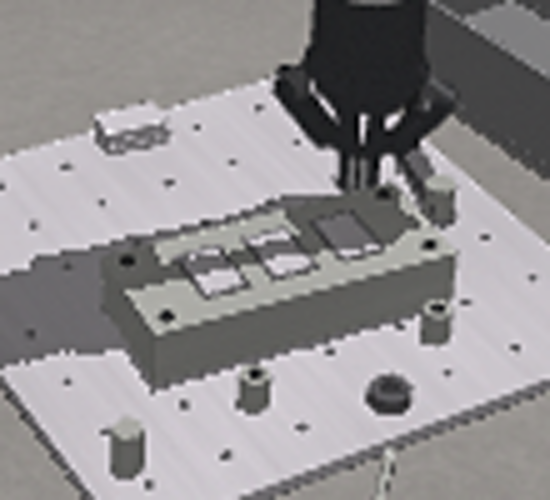

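The side view shows the fingers on the far rear corner at (360,180). The block's front face is roughly parallel to the pin line, with pins at (255,390) and (437,325) and still a gap. I continue in short pushes and watch the force.

apply_moves(deltas=[0, -1.5, 1.3, 0, 0, 0, -3.1, 2.6, 0, 0, 0, -4.6, 3.9, 0, 0])

```text
clock: 16.77
position: [0.6053, -0.0936, 0.06]
ee_rot: [-0.002, 0.926, 0.378, 0.006]
contact_force: [9.1, 14.3, -1.3]
width: 0.0001
gripper_force: 8.2
```

apply_moves(deltas=[0, -1.5, 1.3, 0, 0, 0, -3.1, 2.6, 0, 0, 0, -4.6, 3.9, 0, 0])

```text
clock: 17.02
position: [0.6053, -0.0998, 0.06]
ee_rot: [-0.002, 0.926, 0.378, 0.006]
contact_force: [10.1, 13.6, -2.5]
width: -0.0003
gripper_force: 8.3
```

```bash
python3 -c "
from h import *
st()"
```

```text
t 17.02 plate mm [ 90.8 -17.5  60. ] toolx-plate deg 49.8 F plate [ 8.8 14.5 -2.5]
```

apply_moves(deltas=[0, -1.5, 1.3, 0, 0, 0, -3.1, 2.6, 0, 0])

```text
clock: 17.18
position: [0.6053, -0.1029, 0.06]
ee_rot: [-0.002, 0.926, 0.378, 0.007]
contact_force: [11.8, 22.2, -1.8]
width: 0.0003
gripper_force: 11.9
```

apply_moves(deltas=[0, -1.5, 1.3, 0, 0, 0, -3.1, 2.6, 0, 0])

```text
clock: 17.35
position: [0.6053, -0.1033, 0.0601]
ee_rot: [-0.005, 0.926, 0.377, 0.009]
contact_force: [13.7, 31.6, -0.4]
width: 0.0004
gripper_force: 17.0
```

Run:
```python
from m import *
st()
c,n=np.cos(PY),np.sin(PY)
for cam in ["top","side"]:
    im,o=meas(["block","rear_near","rear_far"],cam)
    cv2.imwrite(f"pics/{cam}5.png",im["frame"][...,::-1])
    for k,P in o.items(): d=P[:2]-PP; print(k,c*d[0]+n*d[1],-n*d[0]+c*d[1])
a=cv2.resize(cv2.imread("pics/top5.png")[140:240,240:330],None,fx=6,fy=6,interpolation=2); cv2.imwrite("pics/t5c.png",a)
```

```text
t 17.35 plate mm [ 91.2 -21.   60.1] toolx-plate deg 49.6 F plate [10.7 32.7 -0.4]
block [291.5 192.7] 0.69 [ 0.5069 -0.1343  0.012 ]
rear_far [283.5 161.9] 0.75 [ 0.6154 -0.1012  0.037 ]
rear_far [310.  171.7] 0.66 [ 0.5822 -0.1979  0.037 ]
block -0.00391721467451912 -0.061079935961445564
rear_far 0.10099859664735014 -0.01798719229996746
block [273.9 224.5] 0.68 [ 0.5093 -0.1145  0.012 ]
rear_near [243.8 216.1] 0.82 [ 0.4323 -0.0457  0.037 ]
rear_far [295.5 210.9] 0.7 [ 0.597  -0.1204  0.037 ]
block -0.0033361275361911257 -0.04110147307785826
rear_near -0.08643170809973977 0.020227878388826954
rear_far 0.08447778812851794 -0.03877898999591318
```

View pics/t5c.png

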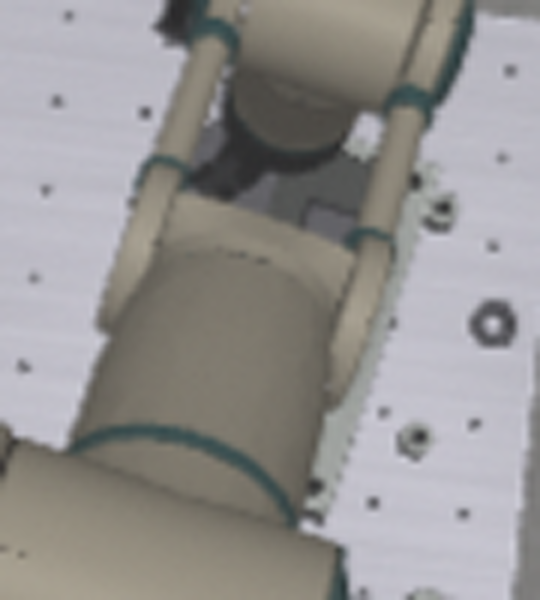

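The view from above shows the block's front face turned, with its far end on the far pin at (437,212) and the near end clear of the near pin at (413,440). I back off and go to the near end.

apply_moves(deltas=[0, 20, -16.8, 0, 0, 0, 50, -42, 0, 0, 0, 69.7, -58.5, 0, 0, 0, -46, -196.4, 0, 0, 0, -46, -196.4, 0, 0, 0, -46, -196.4, 0, 0, 0, -46, -196.4, 0, 0, 0, -46, -196.4, 0, 0, 0, -46, -196.4, 0, 0])

```text
clock: 18.5
position: [0.4232, -0.004, 0.0589]
ee_rot: [-0.001, 0.925, 0.38, -0.003]
contact_force: [-0.2, 0.1, 0.4]
width: 0.0001
gripper_force: 0.0
```

```bash
cat >> m.py <<'E'
def pl(P): c,n=np.cos(PY),np.sin(PY); d=P[:2]-PP; return np.array([c*d[0]+n*d[1],-n*d[0]+c*d[1]])
def bl(cam):
    im,o=meas(["block","rear_near","rear_far"],cam)
    for k,P in o.items(): print(k,pl(P))
    if len(o)>2:
        a,b=pl(o["rear_near"]),pl(o["rear_far"]);print(cam,"yaw",np.arctan2(*(b-a)[::-1]),"len",np.linalg.norm(b-a))
    return im
E
python3 - <<'E'
from m import *
st(); bl("top"); bl("side")
E
```

```text
t 18.5 plate mm [-99.4  60.9  58.9] toolx-plate deg 50.0 F plate [-0.2  0.1  0.4]
block [291.1 194.4] 0.83 [ 0.5006 -0.133   0.012 ]
rear_near [272.4 214.7] 0.8 [ 0.4222 -0.0656  0.037 ]
rear_far [287.5 165.2] 0.68 [ 0.6036 -0.116   0.037 ]
rear_far [350.1 223. ] 0.58 [ 0.4009 -0.3432  0.037 ]
block [-0.0103 -0.0603]
rear_near [-0.0947 -0.0005]
rear_far [ 0.0907 -0.0338]
top yaw -0.17755875284656972 len 0.18836445464772789
block [276.7 228.5] 0.69 [ 0.5041 -0.1372  0.012 ]
rear_near [243.4 218.2] 0.79 [ 0.4247 -0.0548  0.037 ]
rear_near [293.1 206.7] 0.38 [ 0.6058 -0.0963  0.037 ]
rear_far [296.9 209.4] 0.97 [ 0.6066 -0.1162  0.037 ]
block [-0.0064 -0.0642]
rear_near [-0.0931  0.0105]
rear_far [ 0.0937 -0.0337]
side yaw -0.23237120513457163 len 0.19197898817103345
```

apply_moves(deltas=[0, -4.8, 6.6, 0, 0, 0, -11, 11.8, 0, 0, 0, -15.6, 15.6, 0, 0, 0, -16.8, 16.7, 0, 0, 0, -18, 17.7, 0, 0, 0, -19.2, 18.7, 0, 0, 0, -20.5, 19.8, 0, 0, 0, -21.7, 20.8, 0, 0, 0, -22.9, 21.8, 0, 0, 0, -24.1, 22.8, 0, 0, 0, -25.4, 23.9, 0, 0, 0, -26.6, 24.9, 0, 0])

```text
clock: 19.9
position: [0.4276, -0.0415, 0.0593]
ee_rot: [-0.0, 0.925, 0.38, 0.0]
contact_force: [0.3, 0.1, 0.4]
width: 0.0002
gripper_force: 0.0
```

```bash
python3 -c "
from h import *
st()"
```

```text
t 19.9 plate mm [-91.5  24.   59.3] toolx-plate deg 50.0 F plate [0.3 0.1 0.4]
```

apply_moves(deltas=[0, -1.5, 0.7, 0, 0, 0, -3, 1.4, 0, 0, 0, -4.5, 2.1, 0, 0, 0, -6, 2.8, 0, 0, 0, -7.5, 3.5, 0, 0, 0, -9, 4.2, 0, 0, 0, -10.4, 5, 0, 0, 0, -11.9, 5.7, 0, 0, 0, -13.4, 6.4, 0, 0, 0, -14.9, 7.1, 0, 0, 0, -16.4, 7.8, 0, 0, 0, -17.9, 8.5, 0, 0])

```text
clock: 20.9
position: [0.4201, -0.0556, 0.0593]
ee_rot: [-0.004, 0.926, 0.377, 0.001]
contact_force: [3.1, 18.2, 5.3]
width: -0.0001
gripper_force: 9.2
```

```bash
python3 -c "
from h import *
st()"
```

```text
t 20.9 plate mm [-97.7   9.2  59.3] toolx-plate deg 49.7 F plate [ 1.4 18.4  5.3]
```

apply_moves(deltas=[0, -1.7, 1, 0, 0, 0, -3.4, 2, 0, 0, 0, -5.1, 3, 0, 0, 0, -6.8, 4, 0, 0, 0, -8.5, 5, 0, 0, 0, -10.2, 6.3, 0, 0])

```text
clock: 21.4
position: [0.415, -0.066, 0.0589]
ee_rot: [-0.006, 0.926, 0.377, -0.0]
contact_force: [-1.3, 20.7, 6.9]
width: 0.0001
gripper_force: 10.3
```

apply_moves(deltas=[0, -1.4, 1.2, 0, 0, 0, -2.8, 2.4, 0, 0, 0, -4.2, 3.6, 0, 0])

```text
clock: 21.65
position: [0.4133, -0.0711, 0.0586]
ee_rot: [-0.007, 0.926, 0.377, -0.001]
contact_force: [-2.1, 20.8, 7.5]
width: 0.0
gripper_force: 10.5
```

Run:
```python
from m import *
st(); bl("side")
```

```text
t 21.65 plate mm [-103.    -6.9   58.6] toolx-plate deg 49.7 F plate [-4.1 20.5  7.5]
block [275.7 227. ] 0.57 [ 0.5062 -0.1289  0.012 ]
rear_near [244.2 222. ] 0.88 [ 0.4155 -0.0738  0.037 ]
rear_far [290.9 207.5] 0.86 [ 0.5964 -0.0957  0.037 ]
block [-0.0051 -0.0557]
rear_near [-0.1006 -0.0093]
rear_far [ 0.0816 -0.0143]
side yaw -0.027482990290073502 len 0.1822566549306246
```

apply_moves(deltas=[0, -1, 1.3, 0, 0, 0, -2, 2.7, 0, 0, 0, -3, 4, 0, 0])

```text
clock: 22.1
position: [0.4125, -0.0755, 0.0581]
ee_rot: [-0.008, 0.926, 0.377, -0.003]
contact_force: [-3.6, 21.4, 3.9]
width: -0.0003
gripper_force: 10.2
```

apply_moves(deltas=[0, -1, 1.3, 0, 0, 0, -2, 2.7, 0, 0, 0, -3, 4, 0, 0])

```text
clock: 22.35
position: [0.412, -0.08, 0.0578]
ee_rot: [-0.009, 0.926, 0.377, -0.004]
contact_force: [-4.6, 21.2, 4.2]
width: -0.0
gripper_force: 10.2
```

apply_moves(deltas=[0, -1, 1.3, 0, 0, 0, -2, 2.7, 0, 0, 0, -3, 4, 0, 0])

```text
clock: 22.6
position: [0.4115, -0.0844, 0.0574]
ee_rot: [-0.01, 0.926, 0.377, -0.005]
contact_force: [-6.2, 25.9, 6.4]
width: 0.0001
gripper_force: 13.0
```

Run:
```python
from m import *
st(); bl("side")
```

```text
t 22.6 plate mm [-103.6  -20.3   57.4] toolx-plate deg 49.7 F plate [-8.6 25.2  6.4]
block [275.6 229.9] 0.8 [ 0.4966 -0.1412  0.012 ]
rear_near [243.9 227. ] 0.96 [ 0.3999 -0.0956  0.037 ]
rear_far [287.  207.9] 0.64 [ 0.5836 -0.09    0.037 ]
rear_far [243.2 258.2] 0.37 [ 0.3157 -0.2195  0.037 ]
block [-0.0136 -0.0688]
rear_near [-0.1141 -0.0324]
rear_far [ 0.0683 -0.0098]
side yaw 0.12359137110715614 len 0.18376616640564633
```

apply_moves(deltas=[0, 20, -16.8, 0, 0, 0, 51.3, -43.1, 0, 0, 0, 51.3, -43.1, 0, 0, 0, 168.3, 96.3, 0, 0, 0, 168.3, 96.3, 0, 0, 0, 168.3, 96.3, 0, 0, 0, 168.3, 96.3, 0, 0, 0, 168.3, 96.3, 0, 0, 0, 168.3, 96.3, 0, 0])

```text
clock: 23.55
position: [0.6123, -0.0437, 0.0592]
ee_rot: [0.002, 0.925, 0.38, 0.002]
contact_force: [0.4, -0.9, -0.1]
width: -0.0001
gripper_force: 0.0
```

Run:
```python
from m import *
st(); bl("side"); bl("top")
```

```text
t 23.55 plate mm [92.5 39.  59.2] toolx-plate deg 50.0 F plate [ 0.5 -0.9 -0.1]
block [275.6 228.7] 0.88 [ 0.5004 -0.136   0.012 ]
block [305.6 212. ] 0.66 [ 0.6454 -0.1196  0.012 ]
rear_far [291.7 208.3] 0.97 [ 0.5957 -0.101   0.037 ]
block [-0.0102 -0.0634]
rear_far [ 0.0814 -0.0196]
block [292. 193.] 0.87 [ 0.5058 -0.1362  0.012 ]
block [229.5 185. ] 0.55 [0.5284 0.0927 0.012 ]
rear_near [282.9 220.9] 0.56 [ 0.4011 -0.1035  0.037 ]
rear_far [278.5 165.7] 0.64 [ 0.6008 -0.0834  0.037 ]
rear_far [230.  182.4] 0.5 [0.5341 0.09   0.037 ]
block [-0.0048 -0.063 ]
rear_near [-0.1121 -0.0403]
rear_far [ 0.0848 -0.0016]
top yaw 0.19391414273205446 len 0.20064939204105658
```

apply_moves(deltas=[0, -3.8, 3.2, 0, 0, 0, -7.7, 6.4, 0, 0, 0, -10.7, 9, 0, 0, 0, -11.9, 10, 0, 0, 0, -13.2, 11.1, 0, 0, 0, -14.4, 12.1, 0, 0, 0, -15.6, 13.1, 0, 0, 0, -16.9, 14.1, 0, 0, 0, -18.1, 15.2, 0, 0, 0, -19.3, 16.2, 0, 0, 0, -20.5, 17.2, 0, 0, 0, -21.8, 18.3, 0, 0])

```text
clock: 24.95
position: [0.6043, -0.0708, 0.0593]
ee_rot: [-0.0, 0.925, 0.379, 0.0]
contact_force: [-0.1, 0.1, 0.6]
width: 0.0003
gripper_force: 0.0
```

```bash
python3 -c "
from h import *
st()"
```

```text
t 24.95 plate mm [87.1 11.2 59.3] toolx-plate deg 50.0 F plate [-0.1  0.1  0.6]
```

apply_moves(deltas=[0, -1.2, 1, 0, 0, 0, -2.5, 2.1, 0, 0, 0, -3.7, 3.1, 0, 0, 0, -4.9, 4.1, 0, 0, 0, -6.1, 5.1, 0, 0, 0, -7.4, 6.2, 0, 0, 0, -8.6, 7.2, 0, 0, 0, -9.8, 8.2, 0, 0])

```text
clock: 25.62
position: [0.6035, -0.0804, 0.0594]
ee_rot: [-0.003, 0.926, 0.378, 0.002]
contact_force: [1.9, 12.3, 1.3]
width: -0.0
gripper_force: 6.3
```

```bash
python3 -c "
from h import *
st()"
```

```text
t 25.62 plate mm [87.2  1.7 59.4] toolx-plate deg 49.8 F plate [ 0.7 12.4  1.3]
```

apply_moves(deltas=[0, -1.4, 1.2, 0, 0, 0, -2.8, 2.3, 0, 0, 0, -4.1, 3.5, 0, 0, 0, -5.5, 4.6, 0, 0, 0, -6.9, 5.8, 0, 0])

```text
clock: 26.03
position: [0.6045, -0.087, 0.0596]
ee_rot: [-0.003, 0.926, 0.378, 0.004]
contact_force: [6.3, 15.3, 0.1]
width: 0.0003
gripper_force: 8.0
```

apply_moves(deltas=[0, -1.4, 1.2, 0, 0, 0, -2.8, 2.3, 0, 0, 0, -4.1, 3.5, 0, 0])

```text
clock: 26.28
position: [0.6047, -0.0925, 0.0598]
ee_rot: [-0.003, 0.926, 0.378, 0.005]
contact_force: [5.6, 15.4, -0.0]
width: -0.0001
gripper_force: 8.0
```

apply_moves(deltas=[0, -1.2, 1, 0, 0, 0, -2.5, 2.1, 0, 0, 0, -3.7, 3.1, 0, 0])

```text
clock: 26.53
position: [0.6046, -0.0974, 0.0599]
ee_rot: [-0.003, 0.926, 0.378, 0.005]
contact_force: [7.8, 14.9, 0.1]
width: -0.0004
gripper_force: 8.2
```

apply_moves(deltas=[0, -1.2, 1, 0, 0])

```text
clock: 26.62
position: [0.6046, -0.099, 0.0599]
ee_rot: [-0.003, 0.926, 0.378, 0.005]
contact_force: [8.4, 14.4, -0.5]
width: 0.0
gripper_force: 8.2
```

apply_moves(deltas=[0, -1.2, 1, 0, 0, 0, -2.4, 2, 0, 0])

```text
clock: 26.78
position: [0.6047, -0.1013, 0.06]
ee_rot: [-0.003, 0.926, 0.378, 0.006]
contact_force: [9.6, 21.4, 0.1]
width: -0.0002
gripper_force: 11.1
```

Run:
```python
from m import *
st(); bl("side")
```

```text
t 26.78 plate mm [ 90.4 -19.1  60. ] toolx-plate deg 49.8 F plate [ 7.5 22.2  0.1]
block [276.3 228. ] 0.74 [ 0.5046 -0.1343  0.012 ]
rear_near [247.2 221.7] 0.82 [ 0.4246 -0.078   0.037 ]
rear_near [246.9 194.7] 0.32 [0.5131 0.0565 0.037 ]
rear_far [293.  209.5] 0.8 [ 0.595  -0.1091  0.037 ]
block [-0.0062 -0.0613]
rear_near [-0.0911 -0.0126]
rear_far [ 0.0814 -0.0278]
side yaw -0.08746711395578274 len 0.1731714598970786
```

apply_moves(deltas=[0, 20, -16.8, 0, 0, 0, 42.9, -36, 0, 0, 0, -69, -169.3, 0, 0, 0, -69, -169.3, 0, 0, 0, -69, -169.3, 0, 0, 0, -69, -169.3, 0, 0, 0, -69, -169.3, 0, 0, 0, -69, -169.3, 0, 0, 0, -70.2, -168.3, 0, 0, 0, -71.5, -167.2, 0, 0, 0, -72.7, -166.2, 0, 0, 0, -73.9, -165.2, 0, 0])

```text
clock: 27.98
position: [0.434, -0.0422, 0.0594]
ee_rot: [0.0, 0.925, 0.379, 0.001]
contact_force: [-0.6, -0.4, -0.9]
width: -0.0001
gripper_force: 0.0
```

Run:
```python
from m import *
st(); bl("side"); bl("top")
```

```text
t 27.98 plate mm [-85.1  23.8  59.4] toolx-plate deg 50.0 F plate [-0.5 -0.5 -0.9]
block [277.1 228.6] 0.62 [ 0.5049 -0.1384  0.012 ]
rear_near [245.4 222.7] 0.76 [ 0.4167 -0.0792  0.037 ]
rear_far [294.8 209.4] 0.85 [ 0.6006 -0.1122  0.037 ]
rear_far [293.9 247.9] 0.26 [ 0.4707 -0.268   0.037 ]
block [-0.0055 -0.0653]
rear_near [-0.0989 -0.0145]
rear_far [ 0.0873 -0.0303]
side yaw -0.08415759134143053 len 0.18682631455184912
block [294.2 195.2] 0.81 [ 0.498  -0.1444  0.012 ]
rear_near [279.3 216.6] 0.58 [ 0.4161 -0.0903  0.037 ]
rear_far [284.2 168.1] 0.57 [ 0.5926 -0.1042  0.037 ]
block [-0.0118 -0.0719]
rear_near [-0.0984 -0.0257]
rear_far [ 0.0786 -0.0231]
top yaw 0.014892970865945643 len 0.17702383630629825
```

apply_moves(deltas=[0, -3.1, 2.6, 0, 0, 0, -6.1, 5.1, 0, 0, 0, -7.4, 6.2, 0, 0, 0, -8.6, 7.2, 0, 0, 0, -9.8, 8.2, 0, 0, 0, -11, 9.3, 0, 0, 0, -12.3, 10.3, 0, 0, 0, -13.5, 11.3, 0, 0, 0, -14.7, 12.3, 0, 0, 0, -15.9, 13.4, 0, 0, 0, -17.2, 14.4, 0, 0, 0, -18.4, 15.4, 0, 0])

```text
clock: 29.38
position: [0.43, -0.0656, 0.0593]
ee_rot: [-0.0, 0.925, 0.379, 0.0]
contact_force: [-0.4, 0.2, -0.5]
width: -0.0003
gripper_force: 0.0
```

```bash
python3 -c "
from h import *
st()"
```

```text
t 29.38 plate mm [-86.9   0.2  59.3] toolx-plate deg 50.0 F plate [-0.4  0.1 -0.5]
```

apply_moves(deltas=[0, -1.2, 1, 0, 0, 0, -2.5, 2.1, 0, 0, 0, -3.7, 3.1, 0, 0, 0, -4.9, 4.1, 0, 0, 0, -6.1, 5.1, 0, 0, 0, -7.4, 6.2, 0, 0])

```text
clock: 29.88
position: [0.4291, -0.0752, 0.0593]
ee_rot: [-0.0, 0.925, 0.379, 0.0]
contact_force: [-0.3, -0.1, 0.0]
width: -0.0
gripper_force: 0.0
```

```bash
python3 -c "
from h import *
st()"
```

```text
t 29.88 plate mm [-86.9  -9.4  59.3] toolx-plate deg 50.0 F plate [-0.3 -0.1  0. ]
```

apply_moves(deltas=[0, -1.2, 1, 0, 0, 0, -2.3, 1.9, 0, 0, 0, -3.5, 2.9, 0, 0, 0, -4.6, 3.9, 0, 0])

```text
clock: 30.22
position: [0.4288, -0.0771, 0.0593]
ee_rot: [-0.004, 0.926, 0.377, 0.002]
contact_force: [2.8, 18.9, 2.5]
width: 0.0003
gripper_force: 9.8
```

```bash
python3 -c "
from h import *
st()"
```

```text
t 30.22 plate mm [-87.1 -11.4  59.3] toolx-plate deg 49.7 F plate [ 1.1 19.1  2.5]
```

apply_moves(deltas=[0, -1.1, 0.9, 0, 0, 0, -2.2, 1.8, 0, 0])

```text
clock: 30.38
position: [0.4278, -0.079, 0.0592]
ee_rot: [-0.005, 0.926, 0.377, 0.002]
contact_force: [3.2, 21.0, 4.1]
width: -0.0004
gripper_force: 10.3
```

```bash
python3 -c "
from h import *
st()"
```

```text
t 30.38 plate mm [-87.9 -13.4  59.2] toolx-plate deg 49.7 F plate [ 1.2 21.3  4.1]
```

apply_moves(deltas=[0, -1.1, 0.9, 0, 0, 0, -2.2, 1.8, 0, 0])

```text
clock: 30.55
position: [0.4267, -0.0812, 0.0592]
ee_rot: [-0.006, 0.926, 0.377, 0.001]
contact_force: [2.3, 22.4, 7.4]
width: 0.0002
gripper_force: 10.9
```

```bash
python3 -c "
from h import *
st()"
```

```text
t 30.55 plate mm [-88.7 -15.7  59.2] toolx-plate deg 49.6 F plate [ 0.2 22.5  7.4]
```

apply_moves(deltas=[0, -1.1, 0.9, 0, 0, 0, -2.2, 1.8, 0, 0])

```text
clock: 30.72
position: [0.4256, -0.0834, 0.0591]
ee_rot: [-0.006, 0.926, 0.377, 0.001]
contact_force: [1.8, 23.3, 8.5]
width: 0.0001
gripper_force: 12.4
```

```bash
python3 -c "
from h import *
st()"
```

```text
t 30.72 plate mm [-89.6 -18.   59.1] toolx-plate deg 49.6 F plate [-0.4 23.4  8.5]
```

apply_moves(deltas=[0, -1.1, 0.9, 0, 0])

```text
clock: 30.8
position: [0.4256, -0.0837, 0.0592]
ee_rot: [-0.007, 0.927, 0.376, 0.001]
contact_force: [3.0, 30.1, 10.0]
width: 0.0002
gripper_force: 15.3
```

Run:
```python
from m import *
st(); bl("side")
```

```text
t 30.8 plate mm [-89.6 -18.3  59.2] toolx-plate deg 49.5 F plate [ 0.2 30.2 10. ]
block [276.1 228.7] 0.85 [ 0.5018 -0.137   0.012 ]
rear_near [243.6 227.2] 0.91 [ 0.3985 -0.0959  0.037 ]
rear_far [289.7 204.7] 0.64 [ 0.6034 -0.0801  0.037 ]
rear_far [244.1 224.6] 0.26 [ 0.4075 -0.0853  0.037 ]
block [-0.0087 -0.0642]
rear_near [-0.1154 -0.0329]
rear_far [0.0871 0.0019]
side yaw 0.17024694196594478 len 0.20554892472384778
```

apply_moves(deltas=[0, 16, -13, 0, 0, 0, 32.9, -27.6, 0, 0, 0, 139, 98.8, 0, 0, 0, 139, 98.8, 0, 0, 0, 139, 98.8, 0, 0, 0, 139, 98.8, 0, 0, 0, 139, 98.8, 0, 0, 0, 137.8, 99.8, 0, 0, 0, 136.5, 100.9, 0, 0, 0, 135.3, 101.9, 0, 0, 0, 134.1, 102.9, 0, 0, 0, 132.9, 103.9, 0, 0])

```text
clock: 32.0
position: [0.5939, -0.0718, 0.0595]
ee_rot: [-0.0, 0.925, 0.379, -0.0]
contact_force: [0.5, 0.6, 0.5]
width: -0.0004
gripper_force: 0.0
```

Run:
```python
from m import *
st()
im=get_image("side"); cv2.imwrite("pics/s6.png",cv2.resize(im["frame"][180:260,230:320,::-1],None,fx=7,fy=7,interpolation=2))
```

```text
t 32.0 plate mm [76.8  9.4 59.5] toolx-plate deg 49.9 F plate [0.4 0.6 0.5]
```

View pics/s6.png

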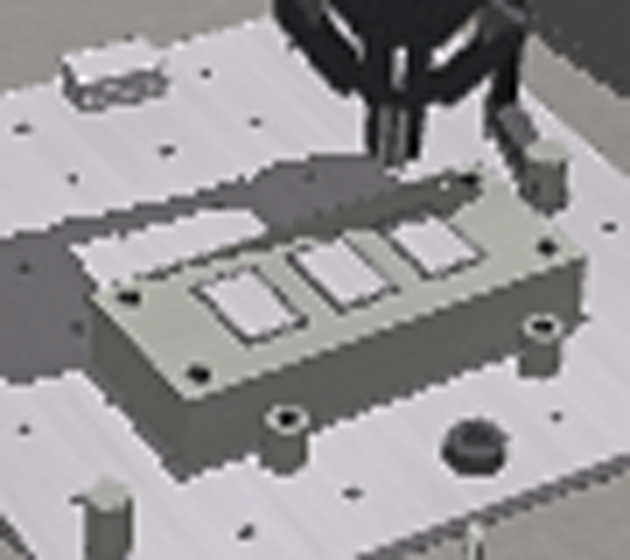

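The side view shows the block's front face on the near pin at (285,430) and almost at the far pin at (543,340). The near end overhangs more, so the block sits roughly 5–12 mm towards near, inside the 25 mm limit.

apply_moves(deltas=[0, -1.2, 1, 0, 0, 0, -2.5, 2.1, 0, 0, 0, -3.7, 3.1, 0, 0, 0, -4.9, 4.1, 0, 0, 0, -6.1, 5.1, 0, 0, 0, -7.4, 6.2, 0, 0, 0, -8.6, 7.2, 0, 0, 0, -9.8, 8.2, 0, 0, 0, -11, 9.3, 0, 0, 0, -12.3, 10.3, 0, 0])

```text
clock: 32.88
position: [0.5935, -0.0877, 0.0593]
ee_rot: [-0.0, 0.925, 0.379, 0.0]
contact_force: [-0.4, -0.4, -0.3]
width: 0.0002
gripper_force: 0.0
```

```bash
python3 -c "
from h import *
st()"
```

```text
t 32.88 plate mm [78.  -6.6 59.3] toolx-plate deg 50.0 F plate [-0.4 -0.4 -0.3]
```

4 rows of 1.5.

apply_moves(deltas=[0, -1.2, 1, 0, 0, 0, -2.3, 1.9, 0, 0, 0, -3.5, 2.9, 0, 0, 0, -4.6, 3.9, 0, 0])

```text
clock: 33.22
position: [0.593, -0.0937, 0.0593]
ee_rot: [-0.0, 0.925, 0.379, 0.0]
contact_force: [0.2, -0.0, -0.2]
width: -0.0
gripper_force: 0.0
```

```bash
python3 -c "
from h import *
st()"
```

```text
t 33.22 plate mm [ 78.  -12.6  59.3] toolx-plate deg 50.0 F plate [ 0.2 -0.  -0.2]
```

apply_moves(deltas=[0, -1.2, 1, 0, 0, 0, -2.3, 1.9, 0, 0, 0, -3.5, 2.9, 0, 0, 0, -4.6, 3.9, 0, 0])

```text
clock: 33.55
position: [0.5928, -0.0959, 0.0593]
ee_rot: [-0.003, 0.926, 0.378, 0.002]
contact_force: [1.8, 15.5, 1.6]
width: 0.0003
gripper_force: 7.3
```

```bash
python3 -c "
from h import *
st()"
```

```text
t 33.55 plate mm [ 78.  -14.7  59.3] toolx-plate deg 49.8 F plate [ 0.3 15.6  1.6]
```

apply_moves(deltas=[0, -1.1, 0.9, 0, 0, 0, -2.2, 1.8, 0, 0])

```text
clock: 33.72
position: [0.5929, -0.0967, 0.0594]
ee_rot: [-0.005, 0.926, 0.378, 0.003]
contact_force: [3.7, 18.6, 1.5]
width: 0.0002
gripper_force: 8.9
```

```bash
python3 -c "
from h import *
st()"
```

```text
t 33.72 plate mm [ 78.2 -15.6  59.4] toolx-plate deg 49.8 F plate [ 2.  18.9  1.5]
```

apply_moves(deltas=[0, -1.1, 0.9, 0, 0, 0, -2.2, 1.8, 0, 0])

```text
clock: 33.88
position: [0.5935, -0.0994, 0.0594]
ee_rot: [-0.004, 0.926, 0.378, 0.004]
contact_force: [5.5, 20.5, 0.6]
width: -0.0001
gripper_force: 10.8
```

```bash
python3 -c "
from h import *
st()"
```

```text
t 33.88 plate mm [ 79.  -18.2  59.4] toolx-plate deg 49.8 F plate [ 3.5 21.   0.6]
```

apply_moves(deltas=[0, -1.1, 0.9, 0, 0])

```text
clock: 33.97
position: [0.5935, -0.0995, 0.0595]
ee_rot: [-0.005, 0.926, 0.378, 0.004]
contact_force: [7.1, 24.7, 0.7]
width: 0.0003
gripper_force: 12.1
```

```bash
python3 -c "
from h import *
st()"
```

```text
t 33.97 plate mm [ 79.  -18.3  59.5] toolx-plate deg 49.7 F plate [ 4.8 25.3  0.7]
```

apply_moves(deltas=[0, 12, -10, 0, 0, 0, 25.3, -21.2, 0, 0, 0, -80.2, -146.8, 0, 0, 0, -80.2, -146.8, 0, 0, 0, -80.2, -146.8, 0, 0, 0, -80.2, -146.8, 0, 0, 0, -80.2, -146.8, 0, 0, 0, -81.4, -145.8, 0, 0, 0, -82.7, -144.7, 0, 0, 0, -83.9, -143.7, 0, 0, 0, -85.1, -142.7, 0, 0, 0, -86.3, -141.7, 0, 0])

```text
clock: 34.97
position: [0.4322, -0.067, 0.0593]
ee_rot: [0.0, 0.925, 0.379, 0.0]
contact_force: [0.0, 0.6, -0.1]
width: 0.0003
gripper_force: 0.0
```

```bash
python3 -c "
from h import *
st()"
```

```text
t 34.97 plate mm [-84.6  -1.   59.3] toolx-plate deg 50.0 F plate [-0.   0.6 -0.1]
```

apply_moves(deltas=[0, -1.2, 1, 0, 0, 0, -2.3, 1.9, 0, 0, 0, -3.5, 2.9, 0, 0, 0, -4.6, 3.9, 0, 0, 0, -5.7, 4.8, 0, 0, 0, -6.9, 5.8, 0, 0, 0, -8, 6.7, 0, 0, 0, -9.2, 7.7, 0, 0, 0, -10.3, 8.7, 0, 0])

```text
clock: 35.72
position: [0.4295, -0.0799, 0.0593]
ee_rot: [-0.0, 0.925, 0.379, 0.0]
contact_force: [-0.7, -0.6, 0.1]
width: 0.0
gripper_force: 0.0
```

```bash
python3 -c "
from h import *
st()"
```

```text
t 35.72 plate mm [-86.1 -14.1  59.3] toolx-plate deg 50.0 F plate [-0.7 -0.7  0.1]
```

apply_moves(deltas=[0, -1.2, 1, 0, 0, 0, -2.3, 1.9, 0, 0, 0, -3.5, 2.9, 0, 0, 0, -4.6, 3.9, 0, 0, 0, -5.7, 4.8, 0, 0])

```text
clock: 36.13
position: [0.429, -0.0829, 0.0593]
ee_rot: [-0.004, 0.926, 0.377, 0.002]
contact_force: [4.1, 19.0, 3.9]
width: -0.0001
gripper_force: 9.9
```

```bash
python3 -c "
from h import *
st()"
```

```text
t 36.13 plate mm [-86.2 -17.1  59.3] toolx-plate deg 49.6 F plate [ 2.3 19.3  3.9]
```

apply_moves(deltas=[0, -1, 0.8, 0, 0, 0, -2, 1.7, 0, 0])

```text
clock: 36.3
position: [0.4287, -0.0837, 0.0593]
ee_rot: [-0.006, 0.927, 0.376, 0.003]
contact_force: [6.5, 28.8, 4.0]
width: 0.0003
gripper_force: 14.3
```

```bash
python3 -c "
from h import *
st()"
```

```text
t 36.3 plate mm [-86.5 -17.9  59.3] toolx-plate deg 49.5 F plate [ 3.8 29.3  4. ]
```

apply_moves(deltas=[0, 15, -12.8, 0, 0, 0, 30.6, -25.7, 0, 0, 0, 30.6, -25.7, -40, 0, 0, 30.6, -25.7, -80, 0, 45, 30.6, -25.7, -120, 0, 45, 206.9, 134.5, -120, 0, 45, 206.9, 134.5, -120, 0, 45, 206.9, 134.5, -120, 0, 45, 206.9, 134.5, -120, 0, 45, 206.9, 134.5, -120, 0, 45, 206.9, 134.5, -120, 0, 45, 206.9, 134.5, -120, 0], squeeze=25)

```text
clock: 37.3
position: [0.6766, -0.0405, 0.1779]
ee_rot: [0.001, 0.925, 0.38, 0.002]
contact_force: [1.1, -0.6, 0.1]
width: 0.0448
gripper_force: 0.0
```

Run:
```python
from m import *
st(); print(get_state()["width"])
ims=[];ps=[]
for cam in ["wrist","side","top"]:
    im,o=meas(["latch_knob","latch_pivot"],cam)
    for k,P in o.items(): print(k,pl(P))
    if cam=="wrist": cv2.imwrite("pics/w7.png",im["frame"][...,::-1])
st()
bl("side"); bl("top")
```

```text
t 37.3 plate mm [156.3  48.2 177.9] toolx-plate deg 50.0 F plate [ 1.1 -0.5  0.1]
0.04482571293279589
latch_knob [302.  176.3] 0.48 [ 0.6877 -0.0395  0.105 ]
latch_knob [243.7 256.6] 0.4 [ 0.2798 -0.2776  0.105 ]
latch_pivot [307.3 210. ] 0.56 [ 0.6583 -0.1138  0.012 ]
latch_knob [0.1672 0.0502]
latch_pivot [ 0.1449 -0.0265]
latch_pivot [283.1 152. ] 0.7 [ 0.6576 -0.1005  0.012 ]
latch_pivot [294.  195.4] 0.16 [ 0.4972 -0.1436  0.012 ]
latch_pivot [ 0.143  -0.0133]
t 37.75 plate mm [149.2  47.6 180. ] toolx-plate deg 49.9 F plate [ 0.6  0.  -0.6]
block [279.  231.1] 0.73 [ 0.5021 -0.1526  0.012 ]
rear_near [245.7 224.4] 0.73 [ 0.4124 -0.0873  0.037 ]
rear_far [291.9 208.7] 0.9 [ 0.5948 -0.1033  0.037 ]
rear_far [288.9 280.3] 0.68 [ 0.3723 -0.3675  0.037 ]
block [-0.007  -0.0797]
rear_near [-0.1024 -0.0231]
rear_far [ 0.0807 -0.022 ]
side yaw 0.006192869368348328 len 0.18305778978463452
block [293.6 194.2] 0.8 [ 0.5016 -0.1421  0.012 ]
rear_near [281.7 220.4] 0.85 [ 0.4028 -0.0992  0.037 ]
rear_near [275.9 187.7] 0.55 [ 0.5199 -0.0758  0.037 ]
rear_far [311.6 241.6] 0.72 [ 0.3309 -0.2067  0.037 ]
rear_far [286.4 165. ] 0.61 [ 0.6043 -0.112   0.037 ]
block [-0.0085 -0.0693]
rear_near [-0.1108 -0.0358]
rear_far [-0.1724 -0.1496]
top yaw -2.066880843930647 len 0.12934093413301725
```

View pics/w7.png

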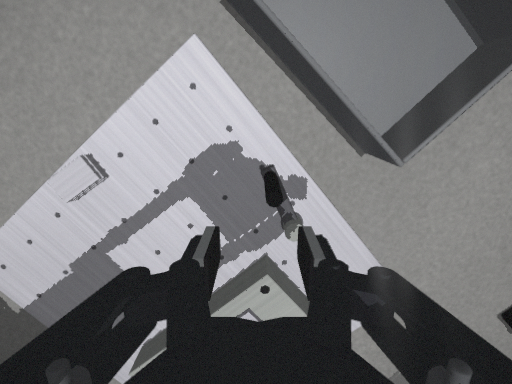

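The wrist view shows the black knob rising from about (267,170) to its top end near (277,200). The pivot is near (292,226), between the open fingers.

Run:
```python
from m import *
im=get_image("wrist")
b=cv2.imread("pics/w7.png"); d=(b.astype(int)-im["frame"][...,::-1])
g=im["frame"].mean(2)[150:240,240:320]; m=(g<22).astype(np.uint8)
print(g.min(), np.round(g[10:80:5,14:60:4]).astype(int))
n,l,s,c=cv2.connectedComponentsWithStats(m)
for i in range(1,n):
    if s[i,4]>20: print(s[i]+[240,150,0,0,0],c[i]+[240,150])
for p,z in [((276,200),.105),((268,172),.02),((292,227),.024)]: print(p,pl(at_z(p,im,z)))
P=lambda x,y,z:np.r_[PP+R.from_euler("z",PY).as_matrix()[:2,:2]@[x,y],z]
for q in (-.3,-.2,-.1): print(q,proj(P(.15-.065*np.sin(q),-.018+.065*np.cos(q),.105),im))
print("pivot",proj(P(.15,-.018,.024),im)); st()
```

```text
10.333333333333334 [[111 112 147 134 200 128 139 194 200 196 202 197]
 [110 111 109  47  74  93  98 201 196 201 198 202]
 [111 108 110  72  23  14  29  92 199 195 200 195]
 [108 111 108 112  17  16  25  29 201 133 109 148]
 [108 109 108 112  16  11  16  26  80 110 108 109]
 [106 108 107 111  99  23  21  23  28 111 109 106]
 [110 110 108 110 108  25  28  23  41  54 107 108]
 [108 110 104 107 111  32  27  25  33  55 105 107]
 [111 108 109 108 105 107  35  32  95  85  52 115]
 [107 108 108 110 106 107 104  68  92  94  96 152]
 [109 107 108 105 108 108 188 130  56  97  95  89]
 [107 109 106 110 105 106 106 107  51  51  66  82]
 [108 106 108 105 104 103 106 106  52  74  82 117]
 [107 110  91 107 107 106 106 107 106  79  84  95]]
[271 168   7  11  21] [274.381  172.0476]
[270 173  15  19  71] [275.6761 182.1127]
(276, 200) [0.1641 0.0413]
(268, 172) [0.1633 0.0457]
(292, 227) [ 0.1437 -0.0212]
-0.3 [278.7722 193.51  ]
-0.2 [271.2924 196.918 ]
-0.1 [264.2571 200.9783]
pivot [294.6075 221.7633]
t 38.2 plate mm [150.1  47.8 179.3] toolx-plate deg 50.0 F plate [0.6 0.2 0.5]
```

apply_moves(deltas=[45, 9.1, 17.2, 0, 0, 45, 9.1, 17.2, 0, 0, 45, 9.1, 17.2, 20, 0, 45, 9.1, 17.2, 40, 0, 45, 9.1, 17.2, 60, 0, 45, 9.1, 17.2, 75, 0, 45, 9.1, 17.2, 87, 0, 45, 9.1, 17.2, 87, 0])

```text
clock: 38.87
position: [0.6868, -0.0458, 0.0892]
ee_rot: [-0.002, 0.925, 0.379, -0.003]
contact_force: [0.4, 0.1, -0.1]
width: 0.0448
gripper_force: 0.0
```

apply_moves(deltas=[8, 0, 0, 0, 0, 8, 0, 0, 0, 0, 8, 0, 0, 0, 0, 8, 0, 0, 0, 0, 8, 0, 0, 0, 0, 8, 0, 0, 0, 0, 8, 0, 0, 0, 0], squeeze=25)

```text
clock: 39.45
position: [0.6898, -0.0461, 0.0937]
ee_rot: [0.0, 0.925, 0.379, 0.001]
contact_force: [1.0, 1.3, 6.3]
width: 0.0129
gripper_force: 25.1
```

```bash
python3 -c "
from h import *
st(); print(get_state()['width'],get_state()['gripper_force'])"
```

```text
t 39.45 plate mm [169.9  43.9  93.7] toolx-plate deg 49.9 F plate [0.9 1.4 6.3]
0.012914806376130851 25.082859098911285
```

Run:
```python
import numpy as np
q0=-.311
def row(q,o): 
    d=65*np.array([-np.sin(q)+np.sin(o),np.cos(q)-np.cos(o)]); return np.round([.643*d[0]+.766*d[1],.766*d[0]-.643*d[1]],0)
print([row(q,q0).tolist() for q in np.linspace(q0+.08,.65,12)])
print([row(q,.65).tolist() for q in np.linspace(.73,1.61,12)])
```

```text
[[-2.0, -5.0], [-5.0, -9.0], [-8.0, -14.0], [-11.0, -18.0], [-14.0, -22.0], [-18.0, -25.0], [-22.0, -28.0], [-27.0, -31.0], [-31.0, -34.0], [-36.0, -36.0], [-41.0, -38.0], [-46.0, -39.0]]
[[-5.0, -1.0], [-10.0, -1.0], [-15.0, -2.0], [-21.0, -1.0], [-26.0, -1.0], [-31.0, 1.0], [-36.0, 2.0], [-41.0, 4.0], [-45.0, 6.0], [-50.0, 9.0], [-54.0, 12.0], [-58.0, 15.0]]
```

apply_moves(deltas=[8, -2, -5, -1, 0, 8, -5, -9, -1, 0, 8, -8, -14, -1, 0, 8, -11, -18, -1, 0, 8, -14, -22, -1, 0, 8, -18, -25, -1, 0, 8, -22, -28, -1, 0, 8, -27, -31, -1, 0, 8, -31, -34, -1, 0, 8, -36, -36, -1, 0, 8, -41, -38, -1, 0, 8, -46, -39, -1, 0])

```text
clock: 40.45
position: [0.6303, -0.0513, 0.0938]
ee_rot: [0.001, 0.925, 0.38, 0.002]
contact_force: [6.7, -0.6, 0.9]
width: 0.013
gripper_force: 24.8
```

```bash
python3 -c "
from h import *
st(); print(get_state()['width'],get_state()['gripper_force'])"
```

```text
t 40.45 plate mm [111.2  33.1  93.8] toolx-plate deg 50.0 F plate [6.7 0.  0.9]
0.013037608460113285 24.81515407562256
```

apply_moves(deltas=[8, -5, -1, 0, 0, 8, -10, -1, 0, 0, 8, -15, -2, 0, 0, 8, -21, -1, 0, 0, 8, -26, -1, 0, 0, 8, -31, 1, 0, 0, 8, -36, 2, 0, 0, 8, -41, 4, 0, 0, 8, -45, 6, 0, 0, 8, -50, 9, 0, 0, 8, -54, 12, 0, 0, 8, -58, 15, 0, 0])

```text
clock: 41.45
position: [0.6003, -0.1012, 0.0938]
ee_rot: [0.0, 0.925, 0.379, 0.003]
contact_force: [8.1, 14.8, 0.7]
width: 0.0129
gripper_force: 25.0
```

```bash
python3 -c "
from h import *
st(); print(get_state()['width'],get_state()['gripper_force'])"
```

```text
t 41.45 plate mm [ 86.  -19.4  93.8] toolx-plate deg 49.9 F plate [ 6.7 15.5  0.7]
0.012946470769036513 25.042658150196075
```

apply_moves(deltas=[8, 0, 0, 0, 0, 8, 0, 0, 0, 0, 8, 1.2, -1, 0, 0, 8, 2.3, -1.9, 0, 0, 8, 2.3, -1.9, 0, 0, 40, 2.3, -1.9, 0, 0, 40, 2.3, -1.9, 0, 0, 40, 2.3, -1.9, 0, 0, 40, 2.3, -1.9, -30, 0, 40, 2.3, -1.9, -60, 0, 40, 2.3, -1.9, -100, 0, 40, 2.3, -1.9, -100, 0])

```text
clock: 42.45
position: [0.6015, -0.1001, 0.2007]
ee_rot: [0.004, 0.925, 0.379, 0.005]
contact_force: [1.2, -1.1, 1.5]
width: 0.04
gripper_force: 0.0
```

apply_moves(deltas=[40, 35, 35, -40, 0, 40, 70, 70, -60, 0, 40, 70, 70, -60, 0, 40, 70, 70, -60, 0, 40, 70, 70, -60, 0])

```text
clock: 42.87
position: [0.698, -0.0998, 0.2529]
ee_rot: [-0.0, 0.925, 0.38, -0.0]
contact_force: [-0.3, 0.3, -0.8]
width: 0.0399
gripper_force: 0.0
```

Run:
```python
from m import *
st()
im,o=meas(["latch_knob","block"],"side"); print({k:pl(P) for k,P in o.items()})
cv2.imwrite("pics/s8.png",cv2.resize(im["frame"][175:265,230:330,::-1],None,fx=6,fy=6,interpolation=2))
```

```text
t 42.87 plate mm [183.1  -8.9 252.9] toolx-plate deg 50.0 F plate [-0.3  0.3 -0.8]
latch_knob [293.  208.5] 0.68 [ 0.5363 -0.1761  0.105 ]
latch_knob [292.7 191.6] 0.56 [ 0.5972 -0.0987  0.105 ]
block [273.7 228.9] 0.58 [ 0.4945 -0.1333  0.012 ]
block [246.  195.4] 0.41 [0.5283 0.0854 0.012 ]
{'latch_knob': array([ 0.0292, -0.0999]), 'block': array([-0.0164, -0.0612])}
```

View pics/s8.png

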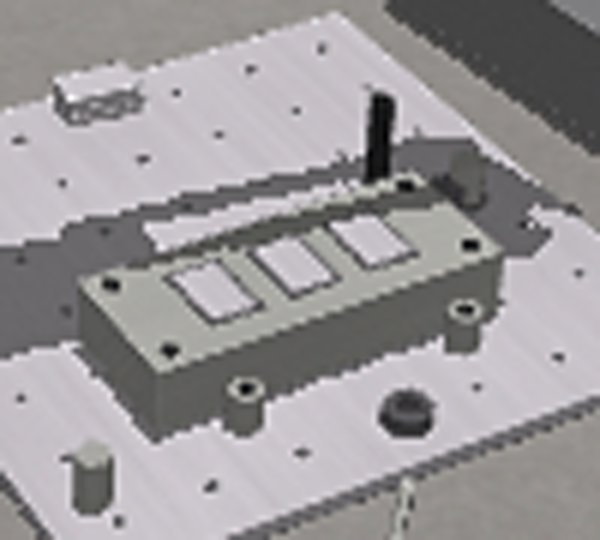

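The side view shows the block flush against both pins at (243,400) and (463,325). The knob stands shut behind it at (380,135), the bystanders are in place and the arm is clear. Handing in.

```bash
python3 -c "
from rig import *
print(sign_off())"
```

```text
the job is handed in; nothing more can be done
None
```

I handed the job in at about 43 s, but `sign_off` returned no verdict. By force and camera the block is home on both stop pins, though I didn't recheck the far pin after the final near-end push. The latch is at its end stop behind it, the bystanders in the last side view look unmoved, and the arm is clear. The highest push I read was about 34.4 N, close to the 35 N limit and sampled only at the end of each move.

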